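# Balance the washed crusher lever on its drying post

## Robot

A 6-joint arm with a two-finger parallel gripper is mounted at the origin on the work surface. World frame = base frame: x ahead of the robot, y to its left, z up, the work surface at z = 0. Lengths are in m, angles in rad, forces in N, time in s.
With the tool pointing down it reaches from about 0.3 to 0.775 m from the base axis. Payload 14.6 kg.
Tool frame: the origin (TCP) lies midway between the tips of the shut fingers; the grasp point (between the pads) lies 19 mm behind it; z points along the fingers, y is the line along which they close (so a half turn about z gives the same grasp; the last joint's range is limited). The gripper opens to 94 mm and grips with 3 to 60 N. Pads are 16 mm wide; open, the fingers measure 119 mm over their backs; the gripper's body (75 mm by 177 mm) begins 78 mm behind the grasp point.
Start: joints at [-1.39, 0.3, 1.521, -0, 1.321, -0.067], TCP at [0.135, -0.533, 0.205] pointing down, gripper open.
Joint ranges: [-3.03, 3.03], [-0.79, 2.21], [0.23, 2.52], [-1.04, 4.18], [0, 3.07], [-2.55, 2.55]. Speed limits (rad/s): [2.22, 2.22, 2.57, 3.14, 3.14, 3.14].

## Interface

Orientations are given as [roll, pitch, yaw] about the fixed x, y, z axes, in that order (R = Rz(yaw) Ry(pitch) Rx(roll)).
In Python, from station import * gives the robot as it stands.
- The arm moves only by the tool send_rows, never from a script. Its argument "targets" is a list of rows, each an object of numbers: "x", "y", "z": the shift along the world's x, y, z in units of 0.2 m (1.0 is 0.2 m); "spin": the turn about the world's z in units of pi/2 rad (1.0 is pi/2 rad); "claw": the finger opening in mm, from 0 to 94. A call has 1 to 20 rows; each row shifts and turns the commanded pose from where the row before left it; what a row does not reach is not made up. A row lasts 1/10 s, in which the tool goes at most 50 mm and 8.59 degrees, less where a joint would pass 70% of its speed; a pose out of reach is approached as far as the arm can. A call with a number of a shift or a turn outside -1 to 1 is refused whole. A call with a gripper value outside its range is refused whole. The fingers move at their own pace and stop on an object; "force" is the grip in N (left out, the last holds). Time passes only in rows, so rows that do not move let the fingers close. It gives the time, the measured TCP pose, the force, the opening and the grip force at its end, in the units of the state.
- get_obs(): the state, without advancing time (a new reading comes with each control period).
- camera(name): name is "scene" or "top" or "wrist"; returns the picture (420x560x3 uint8, blue, green, red); there is no depth.
- camera_model(name): a dict with "fovy" (degrees; the focal length in pixels is half the picture's height over the tangent of half this angle, whatever the lens; pixels are square), "cx", "cy" (the principal point, pixels), "T" (4x4, takes a point from camera to world coordinates). Camera axes: x right, y down, z forward; pixel columns grow to the right and rows downward; lengths in m; the calibration is good to about 2 mm. A picture is of the moment at which its call begins: read the wrist's pose just before it. camera_model takes no time and is no camera call; for the wrist camera it gives the pose at the moment of the call.
- hand_in(): hands the job in; it is judged then, once.
The state is a dict: "time_s": time; "qpos": joint angles; "joint_vel": joint speeds; "tau": joint torques, N m; "ee_pos": TCP position; "eef_rot": TCP orientation; "force": force on the tool from outside, world axes, zero at the start; "moment": the same for the moment, N m; "grip_width": finger opening in m; "grip_force": force on a finger pad.
Only numpy, scipy, OpenCV 4.12 (cv2) and the standard library are available. Lean on these libraries where they do the work, as an engineer would, in place of code of your own. Each camera call takes 0.05 s, during which the arm holds its last target. There are 200 camera calls.

## Task

The washed lever of the tablet crusher lies in its rack and has to dry lying flat and level on the single narrow post, touching nothing else. A loose weight is stuck somewhere inside it, so its balance point is not where it looks: find it by lifting the lever a little at trial points, then set it gently on the post so that it stays there balanced when you let go. Never let the lever tip steeply, do not press or drop it hard on the post, and leave the other things alone.

Things in the scene. Friction and masses are not known exactly. Their poses are not given: they have to be found in the camera images.
- lever: Aluminium bar 300 mm long (own x), 24 wide (y), 26 high (z), flat below, blue cap at +x end, black cap at -x end. Origin: middle of underside. 0.5 to 0.6 kg, about two thirds of it a weight jammed inside: the balance point lies on the long axis up to 70 mm from the middle, either way. Starts in the rack, underside 34 mm above the bench; pinch it across its width between the saddles.
- rack: Washing rack, fixed: steel base 230 x 70 x 8 mm, two grey saddles at x = +100 and -100 mm (14 mm along x; 186 mm clear between them). Saddle floors 34 mm above the bench, with cheeks 8 mm higher either side of a 36 mm wide slot. The lever lies along the rack's x. Origin: centre of the base's underside.
- post: Drying post, fixed: round steel foot 90 mm across and 12 mm high, 14 mm rod, and on top a square black rubber pad 18 x 18 mm, 12 mm thick. The pad is sprung: it sinks straight down under load by about 1 mm per 1.5 N (so 3 to 4 mm under the lever) and bottoms out at 10 mm. Origin: centre of the foot's underside.
- post_top (a point): Centre of the flat top face of the post's pad, 100 mm above the bench when unloaded (moves with the pad). The lever stays level on it only if its balance point is over the pad (within 9 mm of its centre along the bar).
- pillbox: Chrome pillbox with rounded corners, 55 x 75 x 22 mm, loose on the bench; leave alone. Origin: centre of its underside.
- amber_jar: Small amber jar, 54 mm across, 60 mm high, loose on the bench; leave alone. Origin: centre of its underside.
- funnel: White pill funnel in a small steel stand, 84 mm across, 115 mm high, in the grey open drawer at the back; leave alone. Origin: centre of its underside.
- tablet_bottle: Dark green glass tablet bottle, 56 mm across, 105 mm high, in the drawer; leave alone. Origin: centre of its underside.
- counting_tray: Cream counting tray 105 x 160 x 16 mm, in the drawer; leave alone. Origin: centre of its underside.
- tablet_cup: White tablet cup 48 mm across, 35 mm high, in the drawer; leave alone. Origin: centre of its underside.
Mind the look-alikes: they are no part of the job. Leave any green look-alike of the post alone. What is shaped like the rack but yellow is not meant.

How it is judged:
By the outcome, as a careful person would: the job done as asked, in the order asked, and still so for the second after the job is handed in, with the robot touching nothing.
It also fails if it takes over 59 s, if anything falls off the work surface, if the arm or the gripper's body presses on something with over 40 N, if the wrist force passes 120 N, or if a joint passes its speed limit or range.

## Working session

There is one attempt and no reset: what is moved stays moved. The work goes in short steps, Python scripts to look and compute and a tool call to move; the robot and the scene stay as the last step left them, time stands still between calls to the robot, and variables do not carry over. Pictures are saved under pics/ and viewed, at most 10 in all, crops included, and the job is handed in when it is done.

Besides the shell and the picture viewer there is one more tool, called after "Call:" as a command line: name --argument value ..., lists and objects as JSON in quotes. send_rows: Moves the arm, as the interface text tells. Its arguments: {"type":"object","properties":{"targets":{"type":"array"},"force":{"type":"number"}},"required":["targets"]}

```bash
mkdir -p pics; ls; python3 - <<'E'
from station import *
import cv2,numpy as np
for n in("top","scene"):
    cv2.imwrite(f"pics/{n}1.png",camera(n)); m=camera_model(n); print(n,m)
o=get_obs(); print({k:o[k] for k in("time_s","ee_pos","eef_rot","force","moment","grip_width")})
E
```

```text
pics
top {'fovy': 47.185285961402776, 'cx': 284.24795758165294, 'cy': 204.7779156091381, 'T': array([[ 0.07790499, -0.97617499,  0.20251715,  0.33218965],
       [-0.99695113, -0.07717391,  0.01151619,  0.00134343],
       [ 0.00438723, -0.20279687, -0.979211  ,  1.27079242],
       [ 0.        ,  0.        ,  0.        ,  1.        ]])}
scene {'fovy': 52.61283082490024, 'cx': 281.5707446037557, 'cy': 206.46533731424475, 'T': array([[ 0.1520805 ,  0.56002274, -0.8143992 ,  1.22173735],
       [ 0.98826334, -0.09815917,  0.11704851, -0.09224642],
       [-0.01439092, -0.82264167, -0.56837804,  0.55276783],
       [ 0.        ,  0.        ,  0.        ,  1.        ]])}
{'time_s': 0.1, 'ee_pos': array([ 0.13483302, -0.53297173,  0.20494789]), 'eef_rot': array([-3.14058779e+00, -1.92819623e-05,  2.47805338e-01]), 'force': array([-0.15351582,  0.0109342 ,  0.12920549]), 'moment': array([-0.00816832,  0.00898174,  0.00526695]), 'grip_width': 0.0939712939697258}
```

View pics/top1.png

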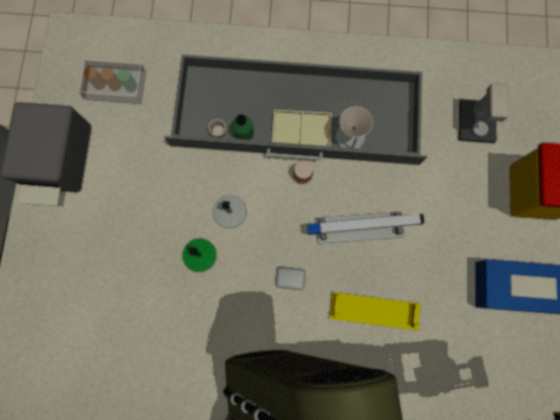

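View pics/scene1.png

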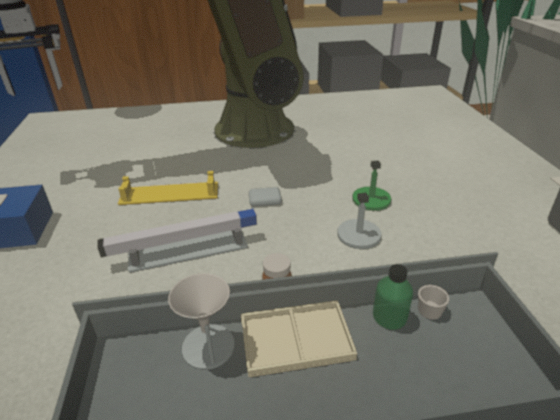

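The top view shows the lever from its blue cap (313,229) to its black cap (421,219). The grey post's pad is near (226,206). The green post (200,254) and yellow rack (375,310) are decoys. In the scene view the pad is near (363,198), the blue cap (247,219) and the black cap (102,246).

```bash
cat > h.py <<'E'
import numpy as np,cv2
from station import *
def ray(n,uv,m=None):
    m=m or camera_model(n); f=210/np.tan(np.radians(m["fovy"])/2)
    d=m["T"][:3,:3]@np.array([(uv[0]-m["cx"])/f,(uv[1]-m["cy"])/f,1]); return m["T"][:3,3],d
def plane(n,uv,z,m=None):
    p,d=ray(n,uv,m); return p+d*(z-p[2])/d[2]
def tri(uv1,uv2):
    p,d=ray("top",uv1);q,e=ray("scene",uv2)
    s=np.linalg.lstsq(np.c_[d,-e],q-p,rcond=None)[0]; a,b=p+d*s[0],q+e*s[1]
    return (a+b)/2,np.linalg.norm(a-b)
def mask(hsv,lo,hi,box):
    m=cv2.inRange(hsv,lo,hi); k=np.zeros_like(m); x0,y0,x1,y1=box; k[y0:y1,x0:x1]=255
    return m&k
def big(m):
    n,l,s,c=cv2.connectedComponentsWithStats(m); i=1+np.argmax(s[1:,4]); return c[i],s[i],l==i
E
python3 - <<'E'
from h import *
T=cv2.imread("pics/top1.png");S=cv2.imread("pics/scene1.png")
t=cv2.cvtColor(T,cv2.COLOR_BGR2HSV);s=cv2.cvtColor(S,cv2.COLOR_BGR2HSV)
def rep(name,h,lo,hi,box):
    c,st,l=big(mask(h,lo,hi,box)); print(name,c.round(1),st); return c
bt=rep("blueT",t,(105,130,40),(130,255,255),(295,215,335,245))
bs=rep("blueS",s,(105,130,40),(130,255,255),(225,200,270,235))
kt=rep("blackT",t,(0,0,0),(180,255,70),(408,208,432,232))
ks=rep("blackS",s,(0,0,0),(180,255,60),(90,232,120,262))
pt=rep("padT",t,(0,0,0),(180,255,70),(215,196,240,220))
ps=rep("padS",s,(0,0,0),(180,255,70),(350,188,375,208))
for n,a,b in(("blue",bt,bs),("black",kt,ks),("pad",pt,ps)): print(n,tri(a,b))
print("plane blue .05",plane("top",bt,.052),"black",plane("top",kt,.052),"pad",plane("top",pt,.097))
ft=rep("footT",t,(0,0,110),(180,60,255),(210,192,250,230));
c,_,l=big(mask(t,(0,0,95),(180,40,255),(300,205,420,240))); print(c)
E
python3 - <<'E'
import cv2
T=cv2.imread("pics/top1.png");S=cv2.imread("pics/scene1.png")
a=cv2.resize(T[180:260,200:440],None,fx=3.3,fy=3.3,interpolation=2)[:,:792]
b=cv2.resize(S[170:270,90:390],None,fx=2.64,fy=2.64,interpolation=2)
cv2.imwrite("pics/crop.png",cv2.vconcat([a,b[:,:792]]))
E
```

```text
blueT [313.7 228.5] [308 223  12  11 113]
blueS [246.9 213.3] [240 210  15   7  61]
blackT [421.8 218.9] [421 215   3   9  21]
blackS [102.4 251.5] [101 248   4   7  13]
padT [225.3 205.9] [221 201   9  11  70]
padS [362.5 197.6] [358 194  10   8  69]
blue (array([ 0.5270184 , -0.06333191,  0.05972057]), np.float64(0.0012465614409225057))
black (array([ 0.57655834, -0.33987695,  0.04174097]), np.float64(0.006558914329428226))
pad (array([0.56126115, 0.16213172, 0.09388078]), np.float64(0.0006600113726040757))
plane blue .05 [ 0.52821936 -0.0643707   0.052     ] black [ 0.57512379 -0.34037741  0.052     ] pad [0.56056225 0.16138385 0.097     ]
footT [230. 211.] [ 210  192   40   38 1376]
[364.32008626 221.98398028]
```

View pics/crop.png

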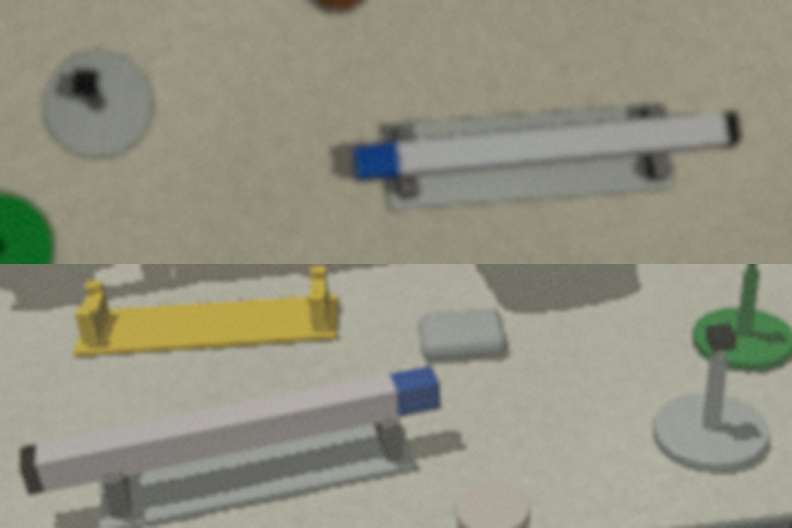

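The crop shows the lever ends at about (307,229) and (424,219) in top-picture pixels, and the foot centred at (229.4,211.2). The lever's axis yaw is about 99.6° and its middle is near (0.55,-0.20). I'll move above it and refine with the wrist camera.

Call:
send_rows --targets '[{"x": 0.15, "y": 0.12, "spin": 0.068, "claw": 60}, {"x": 0.15, "y": 0.12, "spin": 0.068}, {"x": 0.15, "y": 0.12, "spin": 0.068}, {"x": 0.15, "y": 0.12, "spin": 0.068}, {"x": 0.15, "y": 0.12, "spin": 0.068}, {"x": 0.15, "y": 0.12, "spin": 0.068}, {"x": 0.15, "y": 0.12, "spin": 0.068}, {"x": 0.15, "y": 0.12, "spin": 0.068}, {"x": 0.15, "y": 0.12, "spin": 0.068}, {"x": 0.15, "y": 0.12, "spin": 0.068}, {"x": 0.15, "y": 0.12, "spin": 0.068}, {"x": 0.15, "y": 0.12, "spin": 0.068}, {"x": 0.15, "y": 0.12, "spin": 0.068}, {"x": 0.13, "y": 0.12, "spin": 0.068}, {}, {}]'

```text
schema error: expected keys x, y, z, spin, claw
```

```bash
python3 - <<'E'
from h import *
o=get_obs(); m=camera_model("wrist"); I=camera("wrist"); cv2.imwrite("pics/w1.png",I); np.save("w1.npy",m,allow_pickle=True)
print(o["time_s"],o["ee_pos"],o["eef_rot"],o["force"],o["moment"]); print(m)
for n,uv,z in(("blueend",(308,229),.06),("blackend",(424,218.8),.06),("foot",(229.4,211.2),.012),("padtop",(225.3,205.5),.1)): print(n,plane("top",uv,z))
E
```

```text
0.1 [ 0.13483302 -0.53297173  0.20494789] [-3.14058779e+00 -1.92819623e-05  2.47805338e-01] [-0.15351582  0.0109342   0.12920549] [-0.00816832  0.00898174  0.00526695]
{'fovy': 63.5237333415749, 'cx': 275.4136468157953, 'cy': 211.58109836382997, 'T': array([[ 2.43945895e-01, -9.36975838e-01, -2.50133323e-01,
         2.07364329e-01],
       [-9.69788436e-01, -2.35928176e-01, -6.20345502e-02,
        -5.14087366e-01],
       [-8.88623801e-04,  2.57709478e-01, -9.66222043e-01,
         3.84336149e-01],
       [ 0.00000000e+00,  0.00000000e+00,  0.00000000e+00,
         1.00000000e+00]])}
blueend [ 0.52459132 -0.04959681  0.06      ]
blackend [ 0.57425305 -0.34384675  0.06      ]
foot [0.56358667 0.16048928 0.012     ]
padtop [0.56096022 0.16096918 0.1       ]
```

View pics/w1.png

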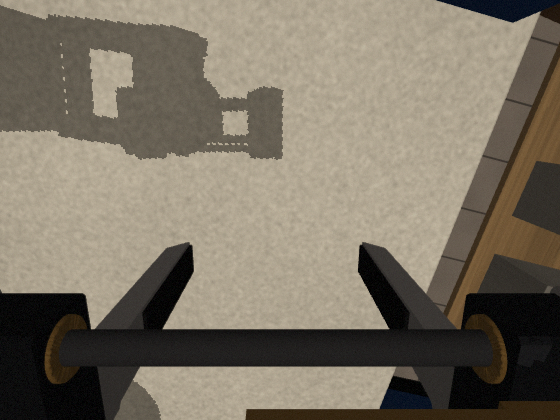

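The wrist view shows only the bench, with the fingertips at about (190,245) and (362,245). The move was refused because every row needs all the keys, so I'm resending it.

Call:
send_rows --targets '[{"x": 0.15, "y": 0.12, "z": 0, "spin": 0.068, "claw": 60}, {"x": 0.15, "y": 0.12, "z": 0, "spin": 0.068, "claw": 60}, {"x": 0.15, "y": 0.12, "z": 0, "spin": 0.068, "claw": 60}, {"x": 0.15, "y": 0.12, "z": 0, "spin": 0.068, "claw": 60}, {"x": 0.15, "y": 0.12, "z": 0, "spin": 0.068, "claw": 60}, {"x": 0.15, "y": 0.12, "z": 0, "spin": 0.068, "claw": 60}, {"x": 0.15, "y": 0.12, "z": 0, "spin": 0.068, "claw": 60}, {"x": 0.15, "y": 0.12, "z": 0, "spin": 0.068, "claw": 60}, {"x": 0.15, "y": 0.12, "z": 0, "spin": 0.068, "claw": 60}, {"x": 0.15, "y": 0.12, "z": 0, "spin": 0.068, "claw": 60}, {"x": 0.15, "y": 0.12, "z": 0, "spin": 0.068, "claw": 60}, {"x": 0.15, "y": 0.12, "z": 0, "spin": 0.068, "claw": 60}, {"x": 0.15, "y": 0.12, "z": 0, "spin": 0.068, "claw": 60}, {"x": 0.12, "y": 0.12, "z": 0, "spin": 0.065, "claw": 60}, {"x": 0, "y": 0, "z": 0, "spin": 0, "claw": 60}, {"x": 0, "y": 0, "z": 0, "spin": 0, "claw": 60}]' --force 50

```text
time_s: 1.75
ee_pos: [0.5489, -0.1968, 0.205]
eef_rot: [-3.141, -0.0, 1.739]
force: [-0.3, -0.8, 1.2]
grip_width: 0.0602
grip_force: 0.0
```

```bash
python3 - <<'E'
from h import *
o=get_obs(); m=camera_model("wrist"); I=camera("wrist"); cv2.imwrite("pics/w2.png",I); np.save("w2.npy",m,allow_pickle=True)
print(o["time_s"],o["ee_pos"],o["eef_rot"],o["force"],o["moment"],o["qpos"],o["grip_width"])
E
```

```text
1.75 [ 0.54890619 -0.19678152  0.20497202] [-3.14078027e+00 -3.40871718e-04  1.73880205e+00] [-0.34654169 -0.77721478  1.20741194] [-0.11351337 -0.06665878 -0.02289347] [-4.06960287e-01  3.74845386e-01  1.42242466e+00 -1.59766436e-04
  1.34518975e+00 -5.74930338e-01] 0.06016295352476923
```

View pics/w2.png

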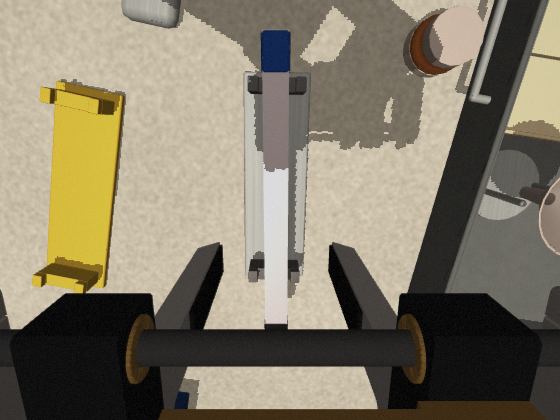

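The wrist view shows the lever running from its blue end (276,31) to its black end (276,328), nearly aligned with the tool. The saddles are at about v=87 and v=268.

```bash
python3 - <<'E'
from h import *
m=np.load("w2.npy",allow_pickle=True).item()
b=plane("",(276,31),.06,m);k=plane("",(276.3,328),.06,m)
print(b,k,np.linalg.norm(b-k),(b+k)/2,np.degrees(np.arctan2(*(b-k)[[1,0]])))
r=plane("",(277,87),.042,m);q=plane("",(275,268),.042,m);print(r,q,(r+q)/2)
o=get_obs();print(o["force"],o["moment"])
E
```

```text
[ 0.52422491 -0.04787853  0.06      ] [ 0.57332115 -0.33704409  0.06      ] 0.2933038779569483 [ 0.54877303 -0.19246131  0.06      ] 99.63612363563692
[ 0.53252611 -0.09120118  0.042     ] [ 0.56152913 -0.27547985  0.042     ] [ 0.54702762 -0.18334052  0.042     ]
[ 0.33378858 -0.77927153  0.0159169 ] [-0.02862247 -0.04888701 -0.03103297]
```

Call:
send_rows --targets '[{"x": 0, "y": 0, "z": -0.15, "spin": 0, "claw": 60}, {"x": 0, "y": 0, "z": -0.15, "spin": 0, "claw": 60}, {"x": 0, "y": 0, "z": -0.15, "spin": 0, "claw": 60}, {"x": 0, "y": 0, "z": -0.15, "spin": 0, "claw": 60}, {"x": 0, "y": 0, "z": -0.15, "spin": 0, "claw": 60}, {"x": 0, "y": 0, "z": -0.09, "spin": 0, "claw": 60}, {"x": 0, "y": 0, "z": -0.04, "spin": 0, "claw": 60}, {"x": 0, "y": 0, "z": 0, "spin": 0, "claw": 60}, {"x": 0, "y": 0, "z": 0, "spin": 0, "claw": 60}, {"x": 0, "y": 0, "z": 0, "spin": 0, "claw": 60}, {"x": 0, "y": 0, "z": 0, "spin": 0, "claw": 60}]'

```text
time_s: 2.9
ee_pos: [0.5493, -0.1974, 0.0304]
eef_rot: [3.14, 0.001, 1.738]
force: [-0.1, 1.1, -0.4]
grip_width: 0.0602
grip_force: 0.0
```

```bash
cat > r.py <<'E'
from station import *
import numpy as np,sys
F=[];M=[]
for i in range(int(sys.argv[1]) if len(sys.argv)>1 else 3):
    o=get_obs();F.append(o["force"]);M.append(o["moment"]);camera("top")
R=np.array([[np.cos(1.7388),np.sin(1.7388),0],[-np.sin(1.7388),np.cos(1.7388),0],[0,0,1]])
print(o["time_s"],o["ee_pos"],o["eef_rot"],o["grip_width"],o["grip_force"])
print("F lever axes",(R@np.mean(F,0)).round(3),"M",(R@np.mean(M,0)).round(4),np.std(F,0).round(2),np.std(M,0).round(4))
E
python3 r.py 6
```

```text
3.15 [ 0.548947   -0.1971841   0.02960917] [3.14140644e+00 1.06081188e-04 1.73849033e+00] 0.06018942979508162 0.0
F lever axes [ 0.036 -0.421 -0.054] M [-0.078   0.0458 -0.0066] [0.5  0.76 0.45] [0.012  0.0266 0.0297]
```

Call:
send_rows --targets '[{"x": 0, "y": 0, "z": 0, "spin": 0, "claw": 20}, {"x": 0, "y": 0, "z": 0, "spin": 0, "claw": 10}, {"x": 0, "y": 0, "z": 0, "spin": 0, "claw": 10}, {"x": 0, "y": 0, "z": 0, "spin": 0, "claw": 10}, {"x": 0, "y": 0, "z": 0, "spin": 0, "claw": 10}, {"x": 0, "y": 0, "z": 0, "spin": 0, "claw": 10}]' --force 50

```text
time_s: 3.8
ee_pos: [0.5489, -0.1972, 0.0294]
eef_rot: [-3.142, 0.0, 1.739]
force: [0.7, 0.5, 0.0]
grip_width: 0.0239
grip_force: 50.0
```

```bash
python3 r.py 4
```

```text
3.95 [ 0.54889739 -0.1972032   0.02944237] [ 3.14159264e+00 -4.20564614e-07  1.73850717e+00] 0.023196171473995105 49.99964118003845
F lever axes [ 0.299 -0.461 -0.054] M [-0.1147  0.0594  0.0345] [0.49 0.28 0.28] [0.0167 0.0145 0.0345]
```

Call:
send_rows --targets '[{"x": 0, "y": 0, "z": 0.01, "spin": 0, "claw": 10}, {"x": 0, "y": 0, "z": 0.01, "spin": 0, "claw": 10}, {"x": 0, "y": 0, "z": 0.01, "spin": 0, "claw": 10}, {"x": 0, "y": 0, "z": 0, "spin": 0, "claw": 10}, {"x": 0, "y": 0, "z": 0, "spin": 0, "claw": 10}, {"x": 0, "y": 0, "z": 0, "spin": 0, "claw": 10}]'

```text
time_s: 4.6
ee_pos: [0.5488, -0.1971, 0.0353]
eef_rot: [-3.141, -0.0, 1.738]
force: [0.9, 0.0, -5.7]
grip_width: 0.0238
grip_force: 50.0
```

```bash
python3 r.py 10; python3 -c "
from h import *
cv2.imwrite('pics/s3.png',cv2.resize(camera('scene')[170:270,90:290],None,fx=3,fy=3))"
```

```text
5.05 [ 0.54885989 -0.1971756   0.03541099] [-3.14151439e+00 -7.47501542e-05  1.73847363e+00] 0.023879210781811308 49.99688386917114
F lever axes [ 0.114 -0.144 -5.578] M [-0.0867 -0.2012 -0.0183] [0.55 0.33 0.41] [0.0251 0.026  0.0367]
```

View pics/s3.png

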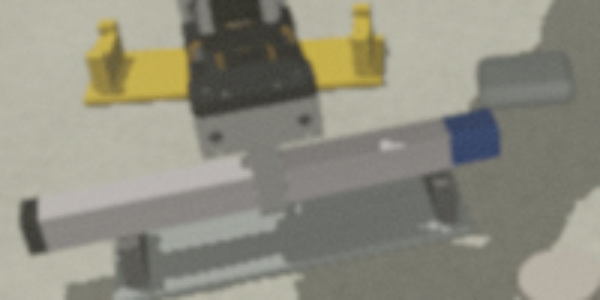

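The force of 5.58 N means the lever is fully lifted (0.57 kg). The moment puts the balance point about 45 mm towards the black end. I'll set it back, regrip there and check.

Call:
send_rows --targets '[{"x": 0, "y": 0, "z": -0.01, "spin": 0, "claw": 10}, {"x": 0, "y": 0, "z": -0.01, "spin": 0, "claw": 10}, {"x": 0, "y": 0, "z": -0.01, "spin": 0, "claw": 10}, {"x": 0, "y": 0, "z": 0, "spin": 0, "claw": 10}, {"x": 0, "y": 0, "z": 0, "spin": 0, "claw": 40}, {"x": 0, "y": 0, "z": 0, "spin": 0, "claw": 40}, {"x": 0, "y": 0, "z": 0, "spin": 0, "claw": 40}, {"x": 0.01, "y": -0.06, "z": 0, "spin": 0, "claw": 40}, {"x": 0.01, "y": -0.06, "z": 0, "spin": 0, "claw": 40}, {"x": 0.01, "y": -0.05, "z": 0, "spin": 0, "claw": 40}, {"x": 0.008, "y": -0.052, "z": 0, "spin": 0, "claw": 40}, {"x": 0, "y": 0, "z": 0, "spin": 0, "claw": 40}, {"x": 0, "y": 0, "z": 0, "spin": 0, "claw": 40}, {"x": 0, "y": 0, "z": 0, "spin": 0, "claw": 40}]'

```text
time_s: 6.55
ee_pos: [0.5564, -0.2413, 0.0294]
eef_rot: [-3.141, -0.0, 1.739]
force: [0.8, 0.2, 0.6]
grip_width: 0.0404
grip_force: 0.0
```

```bash
python3 r.py 16
```

```text
7.3 [ 0.55647101 -0.24160626  0.02944282] [-3.14155526e+00 -1.22020167e-05  1.73842134e+00] 0.03995385848605578 0.0
F lever axes [-0.042  0.091  0.189] M [-0.0883  0.0435  0.0104] [0.56 0.42 0.53] [0.0247 0.0359 0.0261]
```

Call:
send_rows --targets '[{"x": 0, "y": 0, "z": 0, "spin": 0, "claw": 10}, {"x": 0, "y": 0, "z": 0, "spin": 0, "claw": 10}, {"x": 0, "y": 0, "z": 0, "spin": 0, "claw": 10}, {"x": 0, "y": 0, "z": 0, "spin": 0, "claw": 10}, {"x": 0, "y": 0, "z": 0.01, "spin": 0, "claw": 10}, {"x": 0, "y": 0, "z": 0.01, "spin": 0, "claw": 10}, {"x": 0, "y": 0, "z": 0.01, "spin": 0, "claw": 10}, {"x": 0, "y": 0, "z": 0.01, "spin": 0, "claw": 10}, {"x": 0, "y": 0, "z": 0, "spin": 0, "claw": 10}, {"x": 0, "y": 0, "z": 0, "spin": 0, "claw": 10}, {"x": 0, "y": 0, "z": 0, "spin": 0, "claw": 10}]'

```text
time_s: 8.45
ee_pos: [0.5564, -0.2416, 0.0373]
eef_rot: [-3.141, -0.0, 1.738]
force: [0.4, -0.5, -5.0]
grip_width: 0.0241
grip_force: 50.0
```

```bash
python3 r.py 16
```

```text
9.2 [ 0.55649548 -0.24157672  0.03744838] [-3.14158937e+00  4.93557172e-06  1.73851405e+00] 0.023447691063382178 49.99817669391632
F lever axes [-0.1    0.087 -5.545] M [-0.1043  0.0355  0.0062] [0.46 0.45 0.57] [0.0167 0.0287 0.027 ]
```

Residual moment is only about -0.008 Nm, so the balance point is about 1.5 mm from the grip towards the black cap. Now I'll carry it beside the post, staying high, and look again.

Call:
send_rows --targets '[{"x": 0, "y": 0, "z": 0.05, "spin": 0, "claw": 10}, {"x": 0, "y": 0, "z": 0.1, "spin": 0, "claw": 10}, {"x": 0, "y": 0, "z": 0.1, "spin": 0, "claw": 10}, {"x": 0, "y": 0, "z": 0.1, "spin": 0, "claw": 10}, {"x": 0, "y": 0, "z": 0.1, "spin": 0, "claw": 10}, {"x": 0, "y": 0, "z": 0.1, "spin": 0, "claw": 10}, {"x": 0, "y": 0, "z": 0.06, "spin": 0, "claw": 10}, {"x": 0, "y": 0, "z": 0.03, "spin": 0, "claw": 10}, {"x": 0, "y": 0, "z": 0.01, "spin": 0, "claw": 10}]'

```text
time_s: 10.15
ee_pos: [0.5565, -0.2416, 0.1678]
eef_rot: [3.141, 0.0, 1.738]
force: [0.0, 1.2, -5.7]
grip_width: 0.0237
grip_force: 50.0
```

Call:
send_rows --targets '[{"x": -0.01, "y": 0.05, "z": 0, "spin": 0, "claw": 10}, {"x": -0.01, "y": 0.08, "z": 0, "spin": 0, "claw": 10}, {"x": -0.015, "y": 0.12, "z": 0, "spin": 0, "claw": 10}, {"x": -0.015, "y": 0.12, "z": 0, "spin": 0, "claw": 10}, {"x": -0.015, "y": 0.12, "z": 0, "spin": 0, "claw": 10}, {"x": -0.015, "y": 0.12, "z": 0, "spin": 0, "claw": 10}, {"x": -0.015, "y": 0.12, "z": 0, "spin": 0, "claw": 10}, {"x": -0.015, "y": 0.12, "z": 0, "spin": 0, "claw": 10}, {"x": -0.015, "y": 0.12, "z": 0, "spin": 0, "claw": 10}, {"x": -0.015, "y": 0.12, "z": 0, "spin": 0, "claw": 10}, {"x": -0.015, "y": 0.12, "z": 0, "spin": 0, "claw": 10}, {"x": -0.015, "y": 0.12, "z": 0, "spin": 0, "claw": 10}, {"x": -0.015, "y": 0.12, "z": 0, "spin": 0, "claw": 10}, {"x": -0.015, "y": 0.11, "z": 0, "spin": 0, "claw": 10}, {"x": -0.015, "y": 0.08, "z": 0, "spin": 0, "claw": 10}, {"x": -0.015, "y": 0.04, "z": 0, "spin": 0, "claw": 10}, {"x": 0, "y": 0, "z": 0, "spin": 0, "claw": 10}, {"x": 0, "y": 0, "z": 0, "spin": 0, "claw": 10}, {"x": 0, "y": 0, "z": 0, "spin": 0, "claw": 10}]'

```text
time_s: 12.05
ee_pos: [0.5105, 0.0938, 0.1674]
eef_rot: [-3.141, 0.0, 1.738]
force: [0.6, -1.0, -5.4]
grip_width: 0.0239
grip_force: 50.0
```

```bash
python3 r.py 8; python3 - <<'E'
from h import *
m=camera_model("wrist"); I=camera("wrist"); cv2.imwrite("pics/w3.png",I); np.save("w3.npy",m,allow_pickle=True)
E
```

```text
12.4 [0.51051715 0.09422575 0.1674183 ] [-3.14154219e+00 -2.23957235e-05  1.73817170e+00] 0.023478788173500912 49.9981427192688
F lever axes [-0.41   0.142 -5.137] M [-0.0855  0.0236 -0.009 ] [0.51 0.44 0.27] [0.0279 0.016  0.0305]
```

View pics/w3.png

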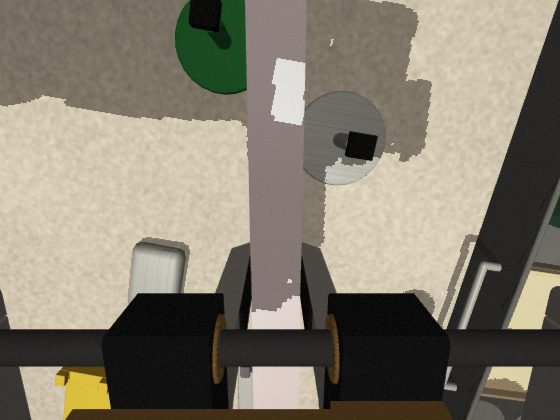

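The wrist view shows the grey post's pad at about (361,146) with its foot around (338,138). The lever lies left of it, over the edge of the foot.

```bash
python3 - <<'E'
from h import *
m=np.load("w3.npy",allow_pickle=True).item(); I=cv2.imread("pics/w3.png"); h=cv2.cvtColor(I,cv2.COLOR_BGR2HSV)
c,s,l=big(mask(h,(0,0,0),(180,255,30),(335,120,390,170))); r=cv2.minAreaRect(np.argwhere(l)[:,::-1].astype(np.float32)); print(c,s,r)
for z in(.1,.096): print(plane("",c,z,m),plane("",r[0],z,m))
B=cv2.boxPoints(r); P=[plane("",b,.1,m) for b in B]; print([np.linalg.norm(P[i]-P[i-1]).round(4) for i in range(4)])
for v,a,b in((5,246,306),(60,247,305),(290,252,303)):
    print(v,np.linalg.norm(plane("",(a,v),.198,m)-plane("",(b,v),.198,m)))
    p=(plane("",(a,v),.198,m)+plane("",(b,v),.198,m))/2; print(p)
E
```

```text
[360.421875   145.58380682] [345 132  32  28 704] ((360.5405578613281, 145.7567596435547), (28.605424880981445, 25.31744384765625), 9.462323188781738)
[0.56079028 0.16211215 0.1       ] [0.56090207 0.16200731 0.1       ]
[0.56181247 0.16200135 0.096     ] [0.56192607 0.1618948  0.096     ]
[np.float64(0.0209), np.float64(0.0177), np.float64(0.0205), np.float64(0.0177)]
5 0.02342880103314622
[0.49084493 0.21206998 0.198     ]
60 0.0235260166705105
[0.4941368 0.1924878 0.198    ]
290 0.024690412218026196
[0.51192034 0.09108046 0.198     ]
```

Pad top is at about (0.562,0.162), consistent with the foot and the top view. I'm moving over it with the balance point on the pad centre.

Call:
send_rows --targets '[{"x": 0.02, "y": 0.03, "z": 0, "spin": 0, "claw": 10}, {"x": 0.05, "y": 0.07, "z": 0, "spin": 0, "claw": 10}, {"x": 0.06, "y": 0.08, "z": 0, "spin": 0, "claw": 10}, {"x": 0.06, "y": 0.08, "z": 0, "spin": 0, "claw": 10}, {"x": 0.045, "y": 0.06, "z": 0, "spin": 0, "claw": 10}, {"x": 0.02, "y": 0.026, "z": 0, "spin": 0, "claw": 10}, {"x": 0, "y": 0, "z": -0.03, "spin": 0, "claw": 10}, {"x": 0, "y": 0, "z": -0.07, "spin": 0, "claw": 10}, {"x": 0, "y": 0, "z": -0.08, "spin": 0, "claw": 10}, {"x": 0, "y": 0, "z": -0.07, "spin": 0, "claw": 10}, {"x": 0, "y": 0, "z": -0.04, "spin": 0, "claw": 10}, {"x": 0, "y": 0, "z": -0.03, "spin": 0, "claw": 10}, {"x": 0, "y": 0, "z": -0.01, "spin": 0, "claw": 10}, {"x": 0, "y": 0, "z": 0, "spin": 0, "claw": 10}, {"x": 0, "y": 0, "z": 0, "spin": 0, "claw": 10}, {"x": 0, "y": 0, "z": 0, "spin": 0, "claw": 10}]'

```text
time_s: 14.1
ee_pos: [0.5617, 0.1637, 0.102]
eef_rot: [3.141, -0.0, 1.739]
force: [-0.2, -0.6, -5.4]
grip_width: 0.0237
grip_force: 50.0
```

```bash
python3 r.py 8; python3 - <<'E'
from h import *
I=camera("scene"); cv2.imwrite("pics/s4.png",cv2.resize(I[100:270,220:480],None,fx=3,fy=3,interpolation=2))
E
```

```text
14.45 [0.56149069 0.1636287  0.10149354] [ 3.14153709e+00 -1.97131272e-05  1.73852491e+00] 0.023589949662573 49.998167753219604
F lever axes [ 0.144  0.136 -5.382] M [-0.093   0.0337 -0.016 ] [0.33 0.33 0.41] [0.022  0.0141 0.0276]
```

View pics/s4.png

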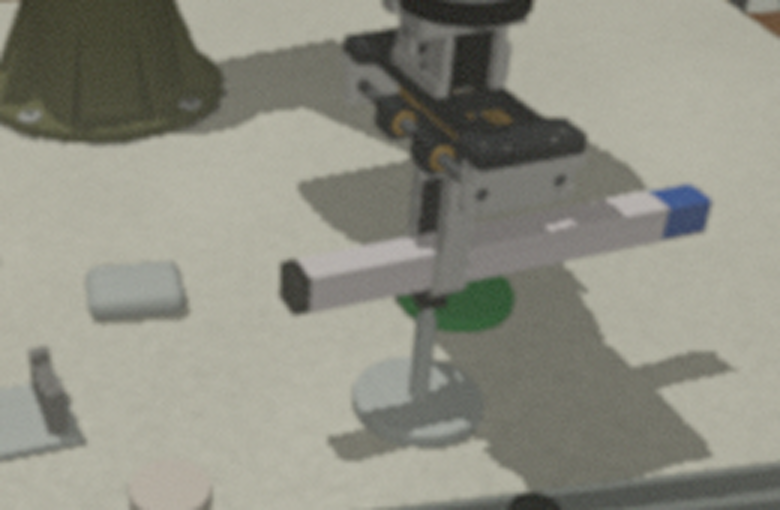

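The lever is level just above the grey pad. I'm lowering slightly first, to check that no fingertip catches the pad before the lever does.

Call:
send_rows --targets '[{"x": 0, "y": 0, "z": -0.005, "spin": 0, "claw": 10}, {"x": 0, "y": 0, "z": -0.005, "spin": 0, "claw": 10}, {"x": 0, "y": 0, "z": -0.005, "spin": 0, "claw": 10}, {"x": 0, "y": 0, "z": -0.005, "spin": 0, "claw": 10}, {"x": 0, "y": 0, "z": 0, "spin": 0, "claw": 10}, {"x": 0, "y": 0, "z": 0, "spin": 0, "claw": 10}]'

```text
time_s: 15.15
ee_pos: [0.5615, 0.1636, 0.0975]
eef_rot: [3.142, -0.0, 1.738]
force: [0.2, 0.4, -4.3]
grip_width: 0.0236
grip_force: 50.0
```

```bash
python3 r.py 8
```

```text
15.5 [0.56152122 0.16361621 0.09749727] [ 3.14151122e+00 -7.84819336e-06  1.73849230e+00] 0.02360248976421561 49.998101592063904
F lever axes [ 0.078 -0.155 -5.372] M [-0.0892  0.0333 -0.0114] [0.57 0.5  0.63] [0.0423 0.0269 0.0287]
```

Call:
send_rows --targets '[{"x": 0, "y": 0, "z": -0.005, "spin": 0, "claw": 10}, {"x": 0, "y": 0, "z": -0.005, "spin": 0, "claw": 10}, {"x": 0, "y": 0, "z": -0.005, "spin": 0, "claw": 10}, {"x": 0, "y": 0, "z": 0, "spin": 0, "claw": 10}, {"x": 0, "y": 0, "z": 0, "spin": 0, "claw": 10}]'

```text
time_s: 16.05
ee_pos: [0.5615, 0.1636, 0.0945]
eef_rot: [3.142, 0.0, 1.738]
force: [-0.9, -0.7, -4.2]
grip_width: 0.0238
grip_force: 50.0
```

```bash
python3 r.py 8
```

```text
16.4 [0.56150036 0.16359124 0.09446838] [-3.14159113e+00 -1.82474388e-06  1.73847465e+00] 0.023442098401890144 49.99868988990784
F lever axes [-0.033  0.332 -3.508] M [ 0.0166  0.0403 -0.0022] [0.5  0.48 0.58] [0.0253 0.0222 0.0327]
```

Contact starts with the underside at about 100 mm, as expected. I'll lower until the post carries the whole weight.

Call:
send_rows --targets '[{"x": 0, "y": 0, "z": -0.004, "spin": 0, "claw": 10}, {"x": 0, "y": 0, "z": -0.004, "spin": 0, "claw": 10}, {"x": 0, "y": 0, "z": -0.003, "spin": 0, "claw": 10}, {"x": 0, "y": 0, "z": 0, "spin": 0, "claw": 10}, {"x": 0, "y": 0, "z": 0, "spin": 0, "claw": 10}]'

```text
time_s: 16.95
ee_pos: [0.5615, 0.1636, 0.0924]
eef_rot: [3.141, -0.0, 1.738]
force: [-1.2, -0.2, -0.9]
grip_width: 0.0234
grip_force: 50.0
```

```bash
python3 r.py 8
```

```text
17.3 [0.56151662 0.16361643 0.09227823] [ 3.14152961e+00 -4.73190228e-06  1.73847313e+00] 0.023841880689907453 49.99971091747284
F lever axes [-0.022  1.604 -0.513] M [ 0.2279  0.0545 -0.0079] [0.41 0.43 0.5 ] [0.0255 0.0335 0.0294]
```

Call:
send_rows --targets '[{"x": -0.002, "y": 0, "z": 0, "spin": 0, "claw": 10}, {"x": -0.002, "y": 0, "z": 0, "spin": 0, "claw": 10}, {"x": 0, "y": 0, "z": 0, "spin": 0, "claw": 10}, {"x": 0, "y": 0, "z": 0, "spin": 0, "claw": 10}]'

```text
time_s: 17.75
ee_pos: [0.561, 0.1636, 0.0924]
eef_rot: [3.141, -0.0, 1.738]
force: [3.5, -0.2, -1.2]
grip_width: 0.0236
grip_force: 50.0
```

```bash
python3 r.py 8
```

```text
18.1 [0.56076317 0.16361037 0.09229174] [3.14139445e+00 1.03789502e-05 1.73846043e+00] 0.02382571352801918 49.99983072280884
F lever axes [-0.228 -3.355 -0.835] M [-0.7373  0.1519  0.0075] [0.5  0.4  0.41] [0.0363 0.0308 0.0224]
```

The 0.8 mm shift overshot. It is elastic stick at about 6 N/mm, so I'll go back 0.5 mm and take up the last of the weight.

Call:
send_rows --targets '[{"x": 0.0013, "y": 0, "z": -0.001, "spin": 0, "claw": 10}, {"x": 0.0013, "y": 0, "z": -0.001, "spin": 0, "claw": 10}, {"x": 0, "y": 0, "z": 0, "spin": 0, "claw": 10}, {"x": 0, "y": 0, "z": 0, "spin": 0, "claw": 10}]'

```text
time_s: 18.55
ee_pos: [0.5608, 0.1636, 0.0917]
eef_rot: [-3.141, -0.0, 1.739]
force: [-1.5, -0.0, -0.0]
grip_width: 0.0236
grip_force: 50.0
```

```bash
python3 r.py 8
```

```text
18.9 [0.56088318 0.16361125 0.09165952] [-3.14069718e+00 -3.59307297e-05  1.73855533e+00] 0.02400774526134809 49.99993085861206
F lever axes [0.746 3.056 0.466] M [ 0.5069 -0.0631  0.0166] [0.94 0.36 0.47] [0.0282 0.1526 0.0255]
```

Call:
send_rows --targets '[{"x": -0.0012, "y": 0, "z": 0, "spin": 0, "claw": 10}, {"x": 0, "y": 0, "z": 0, "spin": 0, "claw": 10}, {"x": 0, "y": 0, "z": 0, "spin": 0, "claw": 10}]' --force 10

```text
time_s: 19.25
ee_pos: [0.5609, 0.1636, 0.0918]
eef_rot: [-3.141, 0.0, 1.738]
force: [-3.4, 0.0, 0.6]
grip_width: 0.024
grip_force: 10.0
```

```bash
python3 r.py 6
```

```text
19.5 [0.56093669 0.16363606 0.0918356 ] [-3.14149524e+00 -1.82158847e-05  1.73848935e+00] 0.023806698553493898 10.00008836388588
F lever axes [0.756 3.592 0.462] M [ 0.6088 -0.0472 -0.0417] [0.52 0.37 0.32] [0.0268 0.0263 0.0208]
```

Call:
send_rows --targets '[{"x": 0, "y": 0, "z": 0, "spin": 0, "claw": 10}, {"x": 0, "y": 0, "z": 0, "spin": 0, "claw": 10}, {"x": 0, "y": 0, "z": 0, "spin": 0, "claw": 10}]' --force 3

```text
time_s: 19.85
ee_pos: [0.5609, 0.1636, 0.0918]
eef_rot: [-3.141, 0.0, 1.738]
force: [-3.7, 0.9, -0.6]
grip_width: 0.0238
grip_force: 3.0
```

```bash
python3 r.py 6
```

```text
20.1 [0.56098099 0.16360179 0.09183962] [3.14157830e+00 3.10009388e-05 1.73852523e+00] 0.0238724195555994 2.9999978095293045
F lever axes [ 0.546  3.78  -0.007] M [ 0.6849 -0.0388 -0.0205] [0.54 0.5  0.28] [0.0333 0.0378 0.0251]
```

Call:
send_rows --targets '[{"x": -0.0015, "y": 0, "z": 0, "spin": 0, "claw": 10}, {"x": -0.001, "y": 0, "z": 0, "spin": 0, "claw": 10}, {"x": 0, "y": 0, "z": 0, "spin": 0, "claw": 10}, {"x": 0, "y": 0, "z": 0, "spin": 0, "claw": 10}]'

```text
time_s: 20.55
ee_pos: [0.5609, 0.1636, 0.0921]
eef_rot: [3.14, 0.0, 1.738]
force: [1.9, -1.6, -1.0]
grip_width: 0.0241
grip_force: 3.0
```

```bash
python3 r.py 6
```

```text
20.8 [0.56086242 0.16363859 0.09204667] [3.14053482e+00 4.78941591e-06 1.73848254e+00] 0.024006181810028893 3.0003283359110355
F lever axes [-0.731 -2.627 -0.403] M [-0.6289  0.1666 -0.0215] [0.81 0.82 0.55] [0.0101 0.1136 0.0355]
```

Call:
send_rows --targets '[{"x": 0.001, "y": 0, "z": 0, "spin": 0, "claw": 10}, {"x": 0, "y": 0, "z": 0, "spin": 0, "claw": 10}, {"x": 0, "y": 0, "z": 0, "spin": 0, "claw": 25}, {"x": 0, "y": 0, "z": 0, "spin": 0, "claw": 26}, {"x": 0, "y": 0, "z": 0, "spin": 0, "claw": 27}, {"x": 0, "y": 0, "z": 0, "spin": 0, "claw": 28}, {"x": 0, "y": 0, "z": 0, "spin": 0, "claw": 28}, {"x": 0, "y": 0, "z": 0, "spin": 0, "claw": 28}]'

```text
time_s: 21.65
ee_pos: [0.5606, 0.1636, 0.0918]
eef_rot: [-3.142, -0.0, 1.738]
force: [-0.0, -0.0, -0.2]
grip_width: 0.0281
grip_force: 0.0
```

```bash
python3 r.py 6; python3 - <<'E'
from h import *
I=camera("scene"); cv2.imwrite("pics/s5.png",cv2.resize(I[100:270,220:480],None,fx=3,fy=3,interpolation=2))
E
```

```text
21.9 [0.56065447 0.16361538 0.0918454 ] [-3.14157571e+00  9.53749175e-06  1.73852201e+00] 0.027985465427237434 0.0
F lever axes [ 0.297 -0.036  0.015] M [-0.0981  0.0344 -0.0095] [0.26 0.4  0.65] [0.0279 0.0376 0.0228]
```

View pics/s5.png

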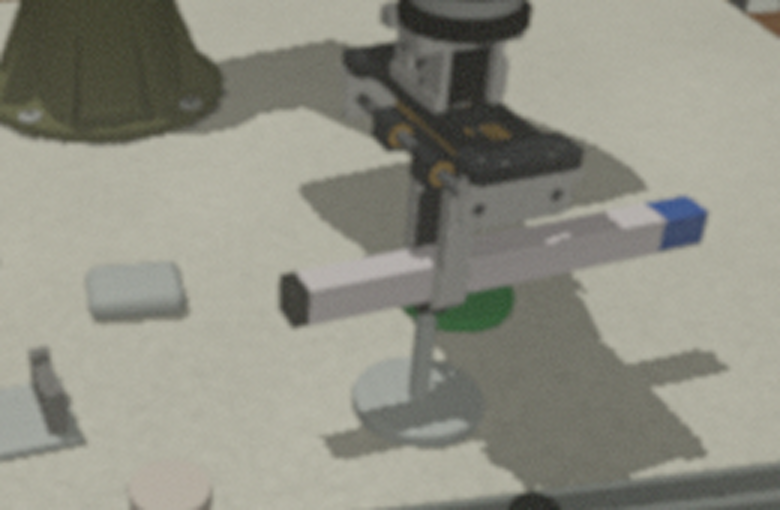

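The lever stays level with the fingers free and zero force on the tool. I'll open wider and go straight up.

Call:
send_rows --targets '[{"x": 0, "y": 0, "z": 0, "spin": 0, "claw": 36}, {"x": 0, "y": 0, "z": 0, "spin": 0, "claw": 44}, {"x": 0, "y": 0, "z": 0, "spin": 0, "claw": 50}, {"x": 0, "y": 0, "z": 0, "spin": 0, "claw": 50}, {"x": 0, "y": 0, "z": 0.05, "spin": 0, "claw": 50}, {"x": 0, "y": 0, "z": 0.1, "spin": 0, "claw": 50}, {"x": 0, "y": 0, "z": 0.1, "spin": 0, "claw": 50}, {"x": 0, "y": 0, "z": 0.1, "spin": 0, "claw": 50}, {"x": 0, "y": 0, "z": 0.1, "spin": 0, "claw": 50}, {"x": 0, "y": 0, "z": 0.1, "spin": 0, "claw": 50}, {"x": 0, "y": 0, "z": 0.05, "spin": 0, "claw": 50}, {"x": 0, "y": 0, "z": 0, "spin": 0, "claw": 50}, {"x": 0, "y": 0, "z": 0, "spin": 0, "claw": 50}]'

```text
time_s: 23.3
ee_pos: [0.5604, 0.1636, 0.2112]
eef_rot: [-3.141, 0.0, 1.739]
force: [-0.6, 0.5, 0.2]
grip_width: 0.0501
grip_force: 0.0
```

```bash
python3 r.py 10; python3 - <<'E'
from h import *
I=camera("scene"); cv2.imwrite("pics/s6.png",cv2.resize(I[100:270,220:480],None,fx=3,fy=3,interpolation=2))
E
```

```text
23.75 [0.56064668 0.16359624 0.21163833] [-3.14130372e+00  2.57620950e-05  1.73850158e+00] 0.049748311326608285 0.0
F lever axes [0.097 0.325 0.234] M [-0.0552  0.0598  0.0005] [0.35 0.64 0.53] [0.0206 0.0247 0.0319]
```

View pics/s6.png

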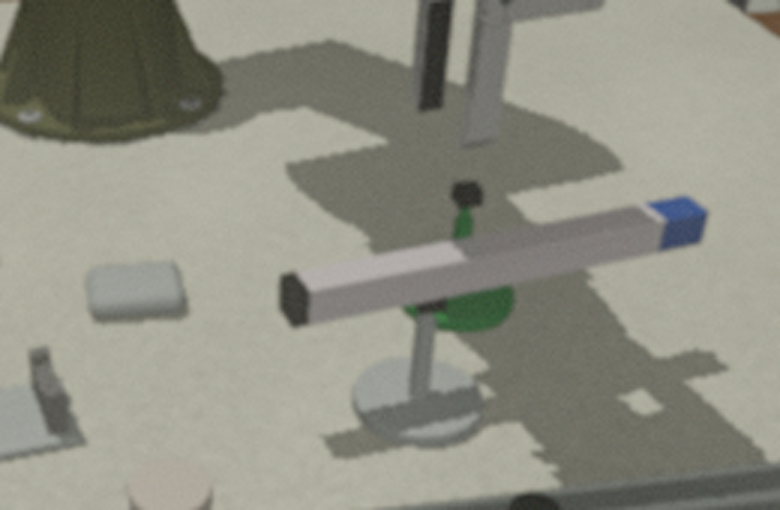

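The lever rests level and still on the grey pad at about (430,303) in the crop, with the caps unmoved and the gripper well clear.

```bash
python3 -c "
from station import *
print(hand_in())"
```

```text
the job is handed in; nothing more can be done
None
```

The lever is balanced level on the grey post, with its balance point found about 45 mm from the middle towards the black cap; the gripper is clear, and the job was handed in at about 24 s.

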